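# Clamp a sample carrier in an instrument's loading stage

## Robot

A 7-joint arm with a two-finger parallel gripper is mounted at the origin on the work surface. World frame = base frame: x ahead of the robot, y to its left, z up, the work surface at z = 0. Lengths are in mm, angles in rad, forces in N, time in s.
With the tool pointing down it reaches from about 400 to 850 mm from the base axis. Payload 10.4 kg.
Tool frame: the origin (TCP) lies midway between the tips of the shut fingers; the grasp point (between the pads) lies 19 mm behind it (arm.hold_point_z is the distance from the TCP to the grasp point, in mm); z points along the fingers, y is the direction in which the jaws open and shut (so a half turn about z gives the same grasp; the last joint's range is limited). The gripper opens to 85 mm and grips with 20 to 120 N. Pads are 22 mm wide; open, the fingers measure 114 mm over their backs; the gripper's body (76 mm by 85 mm) begins 54 mm behind the grasp point. The pads swing forward as they close: fully open they stand 13 mm farther back than shut.
Start: joints at [1.295, 0.332, -0.065, 1.46, 0.022, 1.35, -0.088], TCP at [156.343, -605.151, 231.338] pointing down, gripper open.
Joint ranges: [-2.6, 2.6], [-0.5, 2.12], [-1.47, 1.34], [0.16, 2.42], [-1.27, 4.41], [0.06, 2.06], [-2.6, 2.6]. Speed limits (rad/s): [2.22, 2.22, 2.79, 2.79, 3.14, 3.14, 3.14].

## Interface

Orientations are given as a unit quaternion [x, y, z, w].
In Python, from station import arm gives the robot as it stands.
- The arm moves only by the shell command python3 -m jog 'ROWS' [OPENING] [FORCE]. ROWS is JSON, a list of rows, each an object with "translation": the shift along the tool's x, y, z normalised to -1 to 1, where 1 is 200 mm, a list of three; "twist": the turn, a rotation vector about the tool's x, y, z normalised to -1 to 1, where 1 is 2 rad, a list of three. In form: [{"translation": [dx, dy, dz], "twist": [ax, ay, az]}, ...]. A call has 1 to 20 rows; each row shifts and turns the pose as measured when the row begins, along the tool's axes as they then stand; what a row does not reach is not made up. A row lasts 1/8 s, in which the tool goes at most 62.5 mm and 10.7 degrees, less where a joint would pass 70% of its speed; a pose out of reach is approached as far as the arm can. A call with a number of a shift or a turn outside -1 to 1 is refused whole. A call with a gripper value outside its range is refused whole. OPENING is the opening, from -1 (shut) to 1 (fully open), set as the call begins (- or left out, the last holds). The fingers move at their own pace and stop on an object; FORCE is the grip in N (left out, the last holds). Time passes only in rows, so rows that do not move let the fingers close. It gives the time, the measured TCP pose, the force and the opening at its end, in the units of the state.
- arm.read_state(): the state, without advancing time (a new reading comes with each control period).
- arm.snapshot(name): name is "scene" or "top" or "wrist"; returns a dict with "pixels" (400x640x3 uint8, red, green, blue), "range_z" (400x640 float32, mm along the optical axis (not along the pixel's ray), 0 where there is no reading), "vfov" (degrees; the focal length in pixels is half the picture's height over the tangent of half this angle, whatever the lens; pixels are square), "cx", "cy" (the principal point, pixels), "origin" and "attitude" of the camera in the world. Camera axes: x right, y up, looking along -z (the intrinsics and any distortion apply to the point x, -y, -z); pixel columns grow to the right and rows downward; lengths in mm; the calibration is good to about 2 mm. The wrist camera is an equidistant fisheye: a pixel r from the principal point sees the ray r / f radians off the axis. A picture is of the moment at which its call begins.
- arm.finish_job(): hands the job in, once; it reports no verdict.
The state is a dict: "t": time; "joint_pos": joint angles; "dq": joint speeds; "joint_torque": joint torques, N m; "tool_pos": TCP position; "eef_rot": TCP orientation; "wrist_force": force on the tool from outside, world axes, zero at the start; "torque": the same for the moment, N m; "opening": opening from 0.0 (shut) to 1.0 (fully open).
Only numpy, scipy, OpenCV 4.12 (cv2) and the standard library are available. Lean on these libraries where they do the work, as an engineer would, in place of code of your own. Each camera call takes 0.05 s, during which the arm holds its last target. There are 200 camera calls.

## Task

Load the long sample carrier into the metal loading stage: lift the spring clip until it stays up by itself, slide the carrier along the bed, black grip block trailing, until its nose is felt to sit snugly home against the hidden end stop (a light push, never more than about one kilogram's weight), then let go of it and lower the clip gently onto it so that it holds the carrier there. Do not let the clip snap shut, do not bear down hard on it, and leave the other things on the bench alone.

Things in the scene. Friction and masses are not known exactly. Their poses are not given: they have to be found in the camera images.
- stage: loading stage, fixed aluminium slab. Origin on the bench, x = slide-in direction, z up. Slab x -190 to +135 mm, y -60 to +60; flat bed 25 mm above the bench. Two rails 5 mm high on the bed, x -30 to +90, 53 mm gap centred on y = 0, flaring to a 75 mm mouth at x = -57. Bed bare from x = -190 to -57: room to set a carrier down. Clip's hinge cheeks at x = 105, y = +-46, top 55 mm above the bench
- fence: dark steel stop housing on the bed between the rails, fixed: flat roof 62 mm long, 44 wide, its underside 10 mm above the bed, top 15 mm. Origin at bed height, mid-width, under the roof's front edge; axes as the stage's. The carrier's nose slides flat in under the roof; the end stop itself is out of sight inside, from 10 to 40 mm behind the front edge, it varies: find it by feel
- clip (a joint): clip angle, rad: 0 = down on nothing (foot 2.5 mm above the bed), about 0.02 = down on the carrier, 1.6 = end, about upright. Bent wire frame: two legs 76 mm apart run from the hinge toward the mouth, joined by a cross piece with a foot and, at the upturned end, a grip bar. Over-centre spring: under 0.85 rad it pulls shut (3 N at the bar when down) and snaps if let go; above, it stays up
- clip_bar (a point): middle of the clip's round grip bar, 10 mm thick, along the stage's y between the legs (70 mm free; nothing close beside or under it). Clip down: 105 mm from the hinge axis toward the mouth, 65 mm above the bench. At angle q it stands 105 cos q - 20 sin q mm from the hinge toward the mouth and 105 sin q + 20 cos q mm above it. The point turns with the clip
- clip_hinge (a point): point on the clip's hinge axis, mid-width, at stage x = +105 mm, 45 mm above the bench; axes as the stage's; the clip turns about y
- clip_toe: the clip's sprung pressing foot, under a flat cross piece 70 mm from the hinge axis: 12 mm along x, 40 mm along y, 3 mm of spring travel up into the cross piece (2.5 N per mm, then solid); origin at the middle of its underside. Clip down, it presses on the carrier with about 5 N at stage x = 35 mm, just before the roof
- carrier: long sample carrier, loose on the bench: flat aluminium plate 160 (x) x 50 (y) x 6 mm, 0.14 to 0.28 kg, small white disc in the middle, black upright grip block near its rear (-x) end. Origin: middle of its underside; nose toward +x. (The second carrier is shorter, 85 mm, and wider, 70 mm: not to be used.)
- carrier_grip (a point): in the carrier's black grip block, on its middle line, 20 mm above the carrier's underside and 10 mm below the block's top; block 16 mm (x) by 24 mm (y), standing 24 mm above the plate, centred 68 mm behind the carrier's middle (148 mm behind the nose). Axes as the carrier's
- carrier_nose (a point): middle of the carrier's front edge, at its underside; 80 mm ahead of the carrier's origin. Axes as the carrier's
- short_carrier: bystander: short, wide carrier 85 x 70 x 6 mm with the same kind of grip block; leave it
- vial_a: bystander: small amber vial, 24 mm across, 45 mm high, upright beside the stage
- vial_b: bystander: small amber vial, 24 mm across, 45 mm high, upright on the other side of the stage
- solvent: bystander: amber bottle, 72 mm across, 170 mm high
- beaker: bystander: glass beaker, 68 mm across, 90 mm high
- driver: bystander: screwdriver lying on the bench, 170 mm long
- dish: bystander: glass dish, 90 mm across, 16 mm high
- pellet_die: bystander: steel block 50 x 50 x 45 mm
- home_pin (a joint): small sensing pin in the hidden stop's face: 0 = out (standing 4 mm proud), 0.004 m = pushed flush by the carrier's nose, so above 0.0025 the nose is home within 1.5 mm. Pushed with only 0.1 to 0.3 N, too light to move a carrier back
Mind the look-alikes: they are no part of the job. Leave any pink or red look-alike of the carrier alone.

How it is judged (in metres and radians):
On the way, in this order (a step that is already met when the one before it is completed fails the run):
1. the clip stands open by itself (value of joint clip above 1.2 rad and contact force between the fingers and anything else below 0.1 N), for 0.2 s.
2. with the clip still up, the carrier lies on the bed, its nose home against the stop inside the housing (pin pushed in, nose within 1.5 mm) and pressed there with more than 1.5 N (value of joint clip above 1 rad and value of joint home_pin above 0.0025 m and contact force between carrier and fence above 1.5 N and z of carrier in the frame of stage between 0.022 and 0.028 m), for 0.1 s.
At the end, for the whole second after the job is handed in: The long carrier lies flat on the bed, in line with the stage (0.08 rad), nose inside the housing, home on the stop (pin in by more than 2.5 of its 4 mm); the clip is down (below 0.1 rad), its foot pressing on the carrier by more than 2 N; all released and at rest (value of joint home_pin above 0.0025 m and x of carrier_nose in the frame of fence above 0.006 m and y of carrier_nose in the frame of fence between -0.006 and 0.006 m and angle between the x axis of carrier and the x axis of stage, either way round below 0.08 rad and angle between carrier's own z axis and vertical below 0.03 rad and z of carrier in the frame of stage between 0.022 and 0.028 m and value of joint clip below 0.1 rad and contact force between clip_toe and carrier above 2 N and linear speed of carrier below 0.01 m/s and velocity of joint clip between -0.05 and 0.05 rad/s); the robot touches nothing.
It fails at once if the carrier is pushed against the stop housing or the stop in it with more than 15 N (contact force between carrier and fence above 15 N).
It fails at once if the clip is forced down on the carrier (more than 25 N under its foot) (contact force between clip_toe and carrier above 25 N).
It fails at once if the clip snaps shut: it falls faster than 2.5 rad/s between 0.8 and 0.2 rad open (velocity of joint clip below -2.5 rad/s and value of joint clip between 0.2 and 0.8 rad).
It fails at once if a bystander is moved by more than 20 mm (distance of any of short_carrier, vial_a, vial_b, solvent, beaker, driver, dish, pellet_die from where it was at the start of the episode above 0.02 m).
It also fails if it takes over 72 s, if anything falls off the work surface, if the arm or the gripper's body presses on something with over 40 N, if the wrist force passes 120 N, or if a joint passes its speed limit or range.

## Working session

There is one attempt and no reset: what is moved stays moved. The work goes in short steps, Python scripts to look and compute and a shell command to move; the robot and the scene stay as the last step left them, time stands still between calls to the robot, and variables do not carry over. Pictures are saved under pics/ and viewed, on a budget of 10 in all, crops included, one or two more only if the job needs it, and the job is handed in when it is done.

```bash
ls; mkdir -p pics; cat > h.py <<'E'
import numpy as np, cv2
from scipy.spatial.transform import Rotation as R
from station import arm
def snap(n):
    s=arm.snapshot(n); s['f']=200/np.tan(np.radians(s['vfov'])/2); 
    a=np.array(s['attitude']); s['R']=R.from_quat(a).as_matrix() if a.size==4 else a.reshape(3,3)
    s['o']=np.array(s['origin']); s['n']=n; return s
def ray(s,u,v):
    x=(u-s['cx'])/s['f']; y=(v-s['cy'])/s['f']
    if s['n']=='wrist':
        r=np.hypot(x,y)+1e-12; d=np.array([x/r*np.sin(r),-y/r*np.sin(r),-np.cos(r)])
    else: d=np.array([x,-y,-1.])
    return s['R']@d
def onz(s,u,v,z):
    d=ray(s,u,v); return s['o']+d*(z-s['o'][2])/d[2]
def proj(s,p):
    c=s['R'].T@(np.array(p)-s['o']); x,y,z=c[0],-c[1],-c[2]
    if s['n']=='wrist':
        r=np.hypot(x,y); th=np.arctan2(r,z); return s['cx']+s['f']*th*x/r, s['cy']+s['f']*th*y/r
    return s['cx']+s['f']*x/z, s['cy']+s['f']*y/z
def save(s,name): cv2.imwrite('pics/'+name,s['pixels'][:,:,::-1])
def tool(): 
    st=arm.read_state(); return np.array(st['tool_pos']),R.from_quat(st['eef_rot'])
E
python3 - <<'E'
from h import *
a=snap('top');b=snap('scene')
for s in(a,b): print(s['n'],s['vfov'],s['cx'],s['cy'],s['o'],s['R'].round(3).tolist(),{k for k in s})
cv2.imwrite('pics/a.png',np.vstack([a['pixels']])[:,:,::-1]);save(b,'b.png')
st=arm.read_state();print(st)
E
```

```text
pics
top 47.39482463433433 317.4205093598362 202.01953804160857 [ 407.4593736    -7.66033921 1343.44403251] [[-0.009, 0.996, -0.091], [-1.0, -0.006, 0.024], [0.023, 0.091, 0.996]] {'pixels', 'range_z', 'attitude', 'cy', 'cx', 'n', 'f', 'R', 'o', 'origin', 'vfov'}
scene 44.68546749779617 311.7281260187566 200.1147546684262 [1490.24033713 -265.29886779  971.38297009] [[0.234, -0.65, 0.723], [0.972, 0.157, -0.173], [-0.001, 0.744, 0.669]] {'pixels', 'range_z', 'attitude', 'cy', 'cx', 'n', 'f', 'R', 'o', 'origin', 'vfov'}
{'t': 0.1, 'joint_pos': array([ 1.29542069,  0.33280264, -0.06471091,  1.46085163,  0.02158397,
        1.34988389, -0.0885286 ]), 'dq': array([ 1.27606546e-03, -2.61004574e-03, -6.94844565e-05, -3.24419998e-03,
        3.37584642e-04, -3.58650321e-04, -1.25413065e-03]), 'joint_torque': array([ 1.93827173e-04, -6.26746774e+01,  4.86626092e-02, -3.92430282e+01,
        1.64006586e-02,  7.02351885e-03,  8.65730954e-05]), 'tool_pos': array([ 156.23457144, -604.81795788,  230.60199667]), 'eef_rot': array([ 9.92023663e-01,  1.26050233e-01, -9.70035913e-05, -6.17871266e-04]), 'wrist_force': array([0.1150947 , 0.11526688, 0.36685203]), 'torque': array([-0.06038746, -0.01241418,  0.00544347]), 'opening': 0.9967361734442314}
```

View pics/a.png

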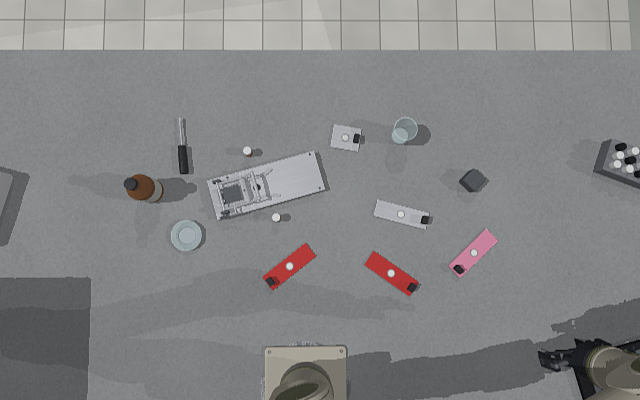

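View pics/b.png

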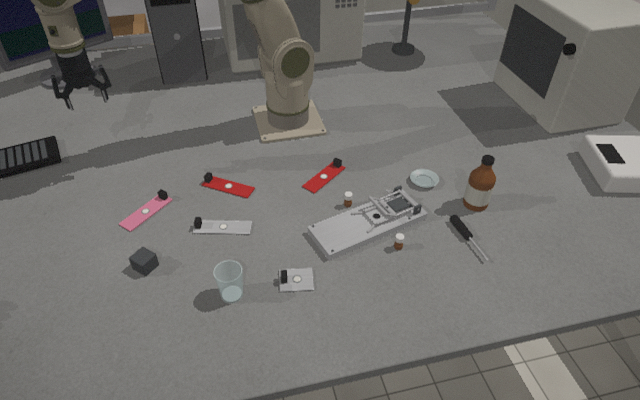

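The top view shows the stage at about (267,185), with its mouth toward the right. The long-carrier candidates are silver (402,214), red (290,267), red (391,273) and pink (473,252); the silver short one is at (346,138). The silver one at (402,214) fits: it is long, narrow and aluminium, with its block on the right at (425,219). I'll confirm that in one enlarged crop and measure it.

```bash
python3 - <<'E'
from h import *
s=snap('top'); g=s['pixels'].astype(int); hsv=cv2.cvtColor(s['pixels'],cv2.COLOR_RGB2HSV)
crop=s['pixels'][125:245,195:445]; cv2.imwrite('pics/c.png',cv2.resize(crop,None,fx=3.2,fy=3.2,interpolation=cv2.INTER_CUBIC)[:,:,::-1])
def rect(u0,v0,u1,v1,th,z):
    m=np.zeros((400,640),np.uint8); m[v0:v1,u0:u1]=(hsv[v0:v1,u0:u1,2]>th)
    c=max(cv2.findContours(m,0,1)[0],key=cv2.contourArea); r=cv2.minAreaRect(c); b=cv2.boxPoints(r)
    P=np.array([onz(s,*p,z)[:2] for p in b]); print(r,'\n',b.round(1).tolist(),P.round(0).tolist(),'ctr',P.mean(0).round(1), [np.linalg.norm(P[i]-P[i-1]).round(1) for i in range(4)])
print(hsv[205:225:4,370:436:4,2])
rect(200,145,335,225,140,25)
rect(365,195,440,235,150,6)
d=s['range_z']; 
print(d[214,402],d[170,300],d[219,426])
# block dark pixels
m=(hsv[205:232,412:440,2]<70); vv,uu=np.nonzero(m);print('blk',uu.mean()+412,vv.mean()+205,m.sum())
mm=np.abs(g[195:235,365:440]-g[195:235,365:440].mean(-1,keepdims=True)).max(-1)
w=arm.read_state();print(w['t'])
E
```

```text
[[143 123 174 176 176 181 182 165 129 134 136 133 136 138 137 134 139]
 [141 128 177 180 180 178 178 180 182 183 186 161 113 137 132 138 138]
 [135 200 180 179 179 179 180 211 214 182 183 184 183 183 195 138 137]
 [140 132 108 164 183 181 180 160 166 182 168 174 171  16  45  99 135]
 [138 136 138 138 128 129 144 180 185 181 168 170 173  37  49  99 140]]
((265.39593505859375, 184.68553161621094), (41.24358367919922, 111.81793975830078), 74.29136657714844) 
 [[206.0, 180.0], [313.6000061035156, 149.6999969482422], [324.79998779296875, 189.39999389648438], [217.1999969482422, 219.6999969482422]] [[594.0, 284.0], [682.0, -30.0], [565.0, -61.0], [479.0, 250.0]] ctr [580.  110.7] [np.float64(120.3), np.float64(325.3), np.float64(121.7), np.float64(322.9)]
((401.0415344238281, 213.8444061279297), (54.109153747558594, 17.1989803314209), 14.931416511535645) 
 [[372.70001220703125, 215.1999969482422], [377.1000061035156, 198.60000610351562], [429.3999938964844, 212.5], [425.0, 229.10000610351562]] [[490.0, -203.0], [539.0, -217.0], [496.0, -371.0], [447.0, -356.0]] ctr [ 493.  -286.6] [np.float64(159.5), np.float64(51.1), np.float64(160.1), np.float64(51.1)]
1346.5392 1334.018 1322.4517
blk 424.4339622641509 219.62264150943395 53
0.15
```

View pics/c.png

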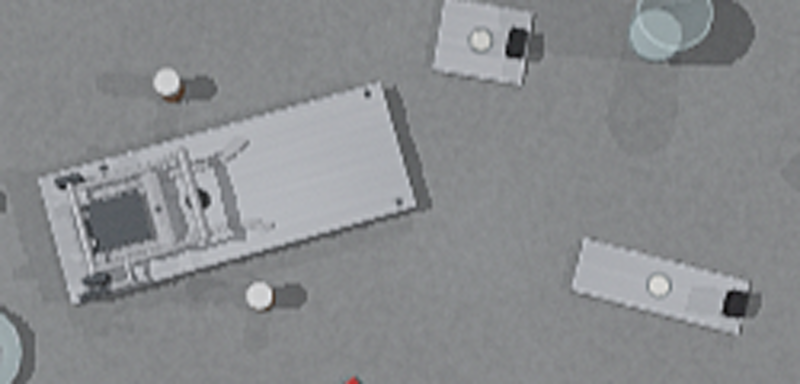

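The crop confirms it: the long silver carrier has its nose at crop (580,265) and its black block at (735,303). The measured sizes, 160x51 for the carrier and 324x121 for the slab, match the description. The bar lies around crop (200,200). Setting out for a spot above the clip bar.

```bash
cat >> h.py <<'E'
S0=np.array([572.6,137.2,0]); TH=np.radians(105.56)
def stage(x,y,z): return S0+np.array([x*np.cos(TH)-y*np.sin(TH), x*np.sin(TH)+y*np.cos(TH), z])
def instage(p):
    d=np.array(p)-S0; return np.array([d[0]*np.cos(TH)+d[1]*np.sin(TH),-d[0]*np.sin(TH)+d[1]*np.cos(TH),d[2]])
def go(p,phi):
    "normalised tool shift (in tool axes as they stand) and turn still to do"
    t,r=tool(); p=np.array(p); tgt=R.from_matrix(np.array([[np.cos(phi),np.sin(phi),0],[np.sin(phi),-np.cos(phi),0],[0,0,-1]]))
    print('mm',r.inv().apply(p-t).round(1),'norm',(r.inv().apply(p-t)/200).round(4),'twist',((r.inv()*tgt).as_rotvec()/2).round(4),'stage',instage(t).round(1))
E
python3 -m jog '[{"translation":[0.19,-0.2,0.017],"twist":[0,0,0]},{"translation":[0.196,-0.205,0.017],"twist":[0,0,0]},{"translation":[0.196,-0.205,0.017],"twist":[0,0,0]},{"translation":[0.196,-0.205,0.017],"twist":[0,0,0]},{"translation":[0.196,-0.205,0.017],"twist":[0,0,0]},{"translation":[0.196,-0.205,0.017],"twist":[0,0,0]},{"translation":[0.196,-0.205,0.017],"twist":[0,0,0]},{"translation":[0.196,-0.205,0.017],"twist":[0,0,0]},{"translation":[0.196,-0.205,0.017],"twist":[0,0,0]},{"translation":[0.196,-0.205,0.017],"twist":[0,0,0]},{"translation":[0.196,-0.205,0.017],"twist":[0,0,0]},{"translation":[0.196,-0.205,0.017],"twist":[0,0,0]}]' -0.2 40
python3 -c "
from h import *
go(stage(0,0,180),TH-np.pi/2)"
```

```text
t: 1.65
tool_pos: [495.1, 2.8, 187.1]
eef_rot: [0.993, 0.122, -0.0, 0.001]
wrist_force: [0.4, -0.5, 0.4]
opening: 0.402
mm [ 107.7 -111.7    6.8] norm [ 0.5386 -0.5586  0.0342] twist [ 0.0007  0.0004 -0.0138] stage [-108.7  110.8  187.1]
```

```bash

python3 -m jog '[{"translation":[0.19,-0.195,0.01],"twist":[0,0,-0.0138]},{"translation":[0.18,-0.185,0.01],"twist":[0,0,0]},{"translation":[0.15,-0.16,0.01],"twist":[0,0,0]},{"translation":[0,0,0],"twist":[0,0,0]}]'
python3 -c "
from h import *
go(stage(0,0,180),TH-np.pi/2)
s=snap('wrist');save(s,'w1.png');print(s['f'],s['o'],instage(s['o']),s['R'].round(2).tolist())
for p in [(0,0,65),(0,-38,65),(0,38,65),(105,0,45),(-57,37,30),(-190,60,25),(-190,-60,25),(135,60,25),(135,-60,25)]: print(p,np.round(proj(s,stage(*p)),0), s['range_z'][tuple(np.clip(np.round(proj(s,stage(*p))[::-1]).astype(int),0,[399,639]))])
"
```

```text
t: 2.15
tool_pos: [569.4, 142.8, 179.4]
eef_rot: [0.99, 0.138, -0.001, -0.001]
wrist_force: [-0.2, -0.9, 0.0]
opening: 0.399
mm [ 1.6  6.2 -0.6] norm [ 0.0078  0.0311 -0.0032] twist [-0.0008  0.0007  0.0025] stage [  6.2   1.6 179.4]
309.70691628693146 [635.26837636 161.04142893 322.23941185] [  6.157017   -66.76698489 322.23941185] [[0.27, 0.93, 0.26], [-0.96, 0.26, 0.07], [-0.0, -0.27, 0.96]]
(0, 0, 65) [327. 192.] 260.58347
(0, -38, 65) [328. 147.] 250.80943
(0, 38, 65) [327. 233.] 270.43323
(105, 0, 45) [217. 186.] 281.40518
(-57, 37, 30) [382. 219.] 311.17282
(-190, 60, 25) [490. 234.] 347.53317
(-190, -60, 25) [503. 130.] 311.76163
(135, 60, 25) [202. 235.] 347.6987
(135, -60, 25) [193. 124.] 311.22488
```

View pics/w1.png

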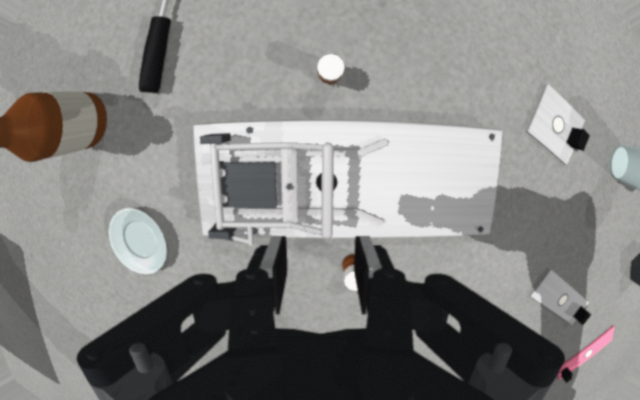

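The bar shows at cols 327, rows 143–238, and I predicted (327,147..233). The slab corners agree within about 2 mm, so the pose is good. Descending onto the bar with a narrower opening.

```bash

python3 -m jog '[{"translation":[0.008,0.031,0.1],"twist":[0,0,0.0025]},{"translation":[0,0,0.15],"twist":[0,0,0]},{"translation":[0,0,0],"twist":[0,0,0]}]' -0.44 40
python3 -c "
from h import *
go(stage(0,0,50),TH-np.pi/2)"
```

```text
t: 2.58
tool_pos: [572.1, 129.4, 125.9]
eef_rot: [0.991, 0.132, -0.002, 0.002]
wrist_force: [0.0, -0.3, 0.4]
opening: 0.283
mm [ 2.8 -7.6 75.9] norm [ 0.014  -0.0378  0.3794] twist [ 0.0013  0.0019 -0.0039] stage [ -7.3   2.6 125.9]
```

```bash

python3 -m jog '[{"translation":[0.012,-0.036,0.1],"twist":[0,0,-0.003]},{"translation":[0,0,0],"twist":[0,0,0]},{"translation":[0,0,0],"twist":[0,0,0]}]'
python3 -c "
from h import *
go(stage(0,0,50),TH-np.pi/2)"
```

```text
t: 2.95
tool_pos: [573.2, 135.6, 106.1]
eef_rot: [0.991, 0.133, -0.001, 0.002]
wrist_force: [-0.3, 1.0, 0.3]
opening: 0.279
mm [-0.  -2.  56.1] norm [-1.000e-04 -9.800e-03  2.805e-01] twist [ 0.0018  0.0012 -0.002 ] stage [-1.700e+00 -1.000e-01  1.061e+02]
```

```bash

python3 -m jog '[{"translation":[0,-0.01,0.1],"twist":[0,0,-0.002]},{"translation":[0,0,0.1],"twist":[0,0,0]},{"translation":[0,0,0.06],"twist":[0,0,0]},{"translation":[0,0,0.02],"twist":[0,0,0]},{"translation":[0,0,0],"twist":[0,0,0]}]'
python3 -c "
from h import *
go(stage(0,0,50),TH-np.pi/2)"
```

```text
t: 3.58
tool_pos: [572.6, 137.3, 46.4]
eef_rot: [0.991, 0.136, -0.001, 0.002]
wrist_force: [0.2, 0.3, -0.4]
opening: 0.28
mm [-0.   0.2 -3.6] norm [-0.      0.0008 -0.0181] twist [0.0018 0.0013 0.0002] stage [ 0.2  0.  46.4]
```

```bash

python3 -m jog '[{"translation":[0,0,0],"twist":[0,0,0]},{"translation":[0,0,0],"twist":[0,0,0]},{"translation":[0,0,0],"twist":[0,0,0]},{"translation":[0,0,0],"twist":[0,0,0]}]' -1 25
python3 - <<'E'
import numpy as np
for q in np.arange(0,1.56,.1):
    p=lambda q:np.array([105-(105*np.cos(q)-20*np.sin(q)),45+105*np.sin(q)+20*np.cos(q)])
    d=p(q+.1)-p(q); print(round(q,1),p(q).round(1),'ty',(-d[0]/200).round(4),'tz',(-d[1]/200).round(4))
E
```

```text
t: 4.08
tool_pos: [572.7, 137.8, 46.9]
eef_rot: [0.991, 0.136, -0.001, 0.002]
wrist_force: [0.6, 0.6, -3.1]
opening: 0.104
0.0 [ 0. 65.] ty -0.0126 tz -0.0519
0.1 [ 2.5 75.4] ty -0.0177 tz -0.0504
0.2 [ 6.1 85.5] ty -0.0227 tz -0.0484
0.3 [10.6 95.1] ty -0.0274 tz -0.0459
0.4 [ 16.1 104.3] ty -0.0318 tz -0.0429
0.5 [ 22.4 112.9] ty -0.036 tz -0.0395
0.6 [ 29.6 120.8] ty -0.0397 tz -0.0357
0.7 [ 37.6 127.9] ty -0.0431 tz -0.0316
0.8 [ 46.2 134.3] ty -0.046 tz -0.0271
0.9 [ 55.4 139.7] ty -0.0485 tz -0.0224
1.0 [ 65.1 144.2] ty -0.0505 tz -0.0174
1.1 [ 75.2 147.6] ty -0.052 tz -0.0123
1.2 [ 85.6 150.1] ty -0.053 tz -0.0071
1.3 [ 96.2 151.5] ty -0.0534 tz -0.0017
1.4 [106.9 151.9] ty -0.0533 tz 0.0036
1.5 [117.5 151.2] ty -0.0527 tz 0.0089
```

```bash

python3 -m jog '[{"translation":[0,-0.0126,-0.052],"twist":[0,0,0]},{"translation":[0,-0.0177,-0.05],"twist":[0,0,0]},{"translation":[0,-0.0227,-0.048],"twist":[0,0,0]},{"translation":[0,-0.0274,-0.046],"twist":[0,0,0]},{"translation":[0,0,0],"twist":[0,0,0]}]'
python3 -c "
from h import *
go(stage(16,0,46.7+39.3),TH-np.pi/2)"
```

```text
t: 4.7
tool_pos: [568.1, 154.2, 89.6]
eef_rot: [0.991, 0.136, -0.0, 0.002]
wrist_force: [0.3, 0.5, -2.9]
opening: 0.103
mm [-0.2  1.6  3.6] norm [-0.0011  0.008   0.018 ] twist [0.0021 0.0007 0.0003] stage [17.6 -0.2 89.6]
```

```bash

python3 -m jog '[{"translation":[0,-0.035,-0.041],"twist":[0,0,0]},{"translation":[0,-0.038,-0.037],"twist":[0,0,0]},{"translation":[0,-0.042,-0.033],"twist":[0,0,0]},{"translation":[0,-0.045,-0.028],"twist":[0,0,0]},{"translation":[0,0,0],"twist":[0,0,0]}]'
python3 -c "
from h import *
go(stage(55.4+0.2,0,46.7+74.7),TH-np.pi/2)"
```

```text
t: 5.32
tool_pos: [559.9, 183.5, 120.7]
eef_rot: [0.991, 0.134, -0.0, 0.005]
wrist_force: [-0.4, 0.0, -4.0]
opening: 0.104
mm [-0.2 -7.6 -0.8] norm [-0.001 -0.038 -0.004] twist [ 0.0051  0.001  -0.0014] stage [ 48.   -0.2 120.7]
```

```bash

python3 -m jog '[{"translation":[0,-0.048,-0.02],"twist":[0,0,0]},{"translation":[0,-0.05,-0.016],"twist":[0,0,0]},{"translation":[0,-0.052,-0.012],"twist":[0,0,0]},{"translation":[0,-0.052,-0.007],"twist":[0,0,0]},{"translation":[0,0,0],"twist":[0,0,0]}]'
python3 -c "
from h import *
go(stage(96.2,0,46.7+86.5),TH-np.pi/2)"
```

```text
t: 5.95
tool_pos: [548.8, 223.4, 134.4]
eef_rot: [0.991, 0.133, -0.0, 0.007]
wrist_force: [0.1, -0.1, -2.5]
opening: 0.104
mm [-0.2 -6.8  1.2] norm [-0.0008 -0.034   0.0058] twist [ 0.0065  0.0011 -0.002 ] stage [ 8.940e+01 -1.000e-01  1.344e+02]
```

```bash

python3 -m jog '[{"translation":[0,-0.053,-0.002],"twist":[0,0,0]},{"translation":[0,-0.053,0.002],"twist":[0,0,0]},{"translation":[0,0,0],"twist":[0,0,0]},{"translation":[0,0,0],"twist":[0,0,0]}]'
python3 -m jog '[{"translation":[0,0,0],"twist":[0,0,0]},{"translation":[0,0,0],"twist":[0,0,0]},{"translation":[0,0,0],"twist":[0,0,0]}]' -0.2
python3 -c "
from h import *
go(stage(106.2,0,46.7+86.5),TH-np.pi/2)"
```

```text
t: 6.45
tool_pos: [542.7, 245.2, 134.3]
eef_rot: [0.991, 0.133, -0.0, 0.006]
wrist_force: [-2.4, -1.4, 3.3]
opening: 0.105
t: 6.82
tool_pos: [542.9, 245.3, 134.0]
eef_rot: [0.991, 0.133, -0.0, 0.006]
wrist_force: [-1.4, 1.5, 0.3]
opening: 0.398
mm [-0.3  5.9  0.8] norm [-0.0016  0.0294  0.0041] twist [ 0.0054  0.0012 -0.0024] stage [112.1  -0.3 134. ]
```

```bash

python3 -m jog '[{"translation":[0,-0.02,-0.08],"twist":[0,0,0]},{"translation":[0,0,-0.15],"twist":[0,0,0]},{"translation":[0,0,-0.2],"twist":[0,0,0]},{"translation":[0,0,0],"twist":[0,0,0]},{"translation":[0,0,0],"twist":[0,0,0]}]' 
python3 -c "
from h import *
go(stage(-40,0,220),TH-np.pi/2)
s=snap('scene');cv2.imwrite('pics/s2.png',cv2.resize(s['pixels'][110:290,250:490],None,fx=3,fy=3)[:,:,::-1])
for q in(0,1.3,1.6): print(q,np.round((np.array(proj(s,stage(105-(105*np.cos(q)-20*np.sin(q)),0,45+105*np.sin(q)+20*np.cos(q))))-[250,110])*3))
"
```

```text
t: 7.45
tool_pos: [542.6, 249.9, 226.6]
eef_rot: [0.991, 0.132, 0.001, 0.006]
wrist_force: [0.3, -0.4, -0.4]
opening: 0.397
mm [ -0.4 156.6   8.5] norm [-0.0018  0.7829  0.0424] twist [ 0.0061 -0.0002 -0.003 ] stage [116.7  -1.3 226.6]
0 [379. 286.]
1.3 [476. 180.]
1.6 [503. 171.]
```

View pics/s2.png

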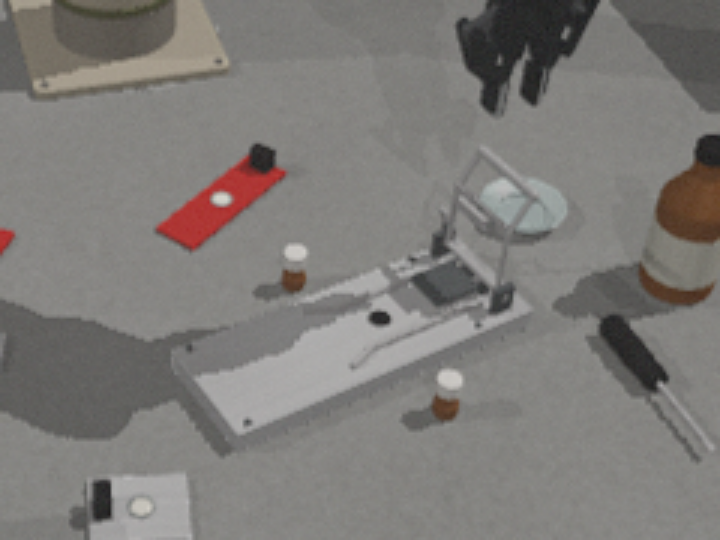

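The clip stands upright by itself: bar at crop about (512,175), which matches q≈1.6. Now over the carrier's grip block.

```bash

python3 -m jog '[{"translation":[-0.06,0.15,0],"twist":[0,0,0]},{"translation":[-0.112,0.281,0],"twist":[0,0,0]},{"translation":[-0.112,0.281,0],"twist":[0,0,0]},{"translation":[-0.112,0.281,0],"twist":[0,0,0]},{"translation":[-0.112,0.281,0],"twist":[0,0,0]},{"translation":[-0.112,0.281,0],"twist":[0,0,0]},{"translation":[-0.112,0.281,0],"twist":[0,0,0]},{"translation":[-0.112,0.281,0],"twist":[0,0,0]},{"translation":[-0.06,0.15,0],"twist":[0,0,0]},{"translation":[0,0,0],"twist":[0,0,0.09]},{"translation":[0,0,0],"twist":[0,0,0.09]},{"translation":[0,0,0],"twist":[0,0,0.08]},{"translation":[0,0,0],"twist":[0,0,0]}]' -0.2
python3 -c "
from h import *
go([474.6,-352.1,150],np.radians(-15.65))"
```

```text
t: 9.12
tool_pos: [479.4, -251.6, 223.6]
eef_rot: [0.991, -0.135, -0.004, 0.005]
wrist_force: [0.6, 0.4, 0.3]
opening: 0.4
mm [22.8 97.4 74.4] norm [0.114  0.4869 0.3721] twist [0.0051 0.0035 0.0012] stage [-349.5  194.1  223.6]
```

```bash

python3 -m jog '[{"translation":[0.05,0.2,0.1],"twist":[0.005,0.0035,0]},{"translation":[0.05,0.2,0.1],"twist":[0,0,0]},{"translation":[0.01,0.05,0.05],"twist":[0,0,0]},{"translation":[0,0,0],"twist":[0,0,0]},{"translation":[0,0,0],"twist":[0,0,0]}]'
python3 -c "
from h import *
go([474.6,-352.1,150],np.radians(-15.65))
s=snap('wrist');save(s,'w3.png')
o=np.array([493,-286.6,0]);t=np.radians(74.35);d=np.array([np.cos(t),np.sin(t),0]);n=np.array([-d[1],d[0],0])
for a,b,z in[(0,0,6),(80,25,6),(80,-25,6),(-80,25,6),(-80,-25,6),(-60,12,30),(-60,-12,30),(-76,12,30),(-76,-12,30)]: print(a,b,z,np.round(proj(s,o+a*d+b*n+[0,0,z]),1))
"
```

```text
t: 9.75
tool_pos: [477.6, -343.8, 172.5]
eef_rot: [0.992, -0.125, -0.0, -0.001]
wrist_force: [0.2, 0.7, 0.9]
opening: 0.398
mm [-0.8  8.8 22.4] norm [-0.0041  0.0441  0.1122] twist [-0.0006  0.0001  0.0114] stage [-437.9  220.6  172.5]
0 0 6 [262.9 180.1]
80 25 6 [193.6 201.5]
80 -25 6 [190.3 156.5]
-80 25 6 [339.5 204.9]
-80 -25 6 [341.3 157.4]
-60 12 30 [320.7 198.8]
-60 -12 30 [321.3 174.2]
-76 12 30 [337.4 199.2]
-76 -12 30 [338.3 174.6]
```

View pics/w3.png

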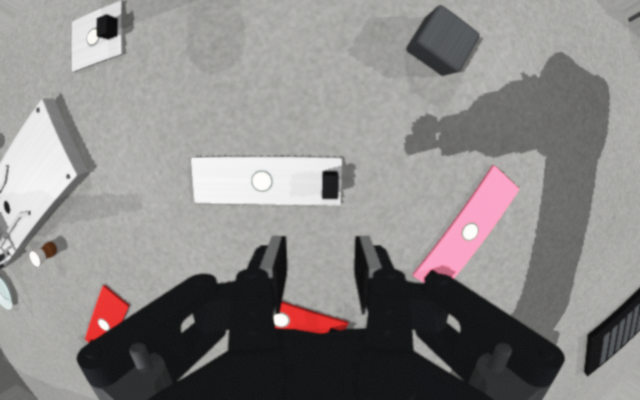

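The block shows at cols 323–338, rows 170–199, as predicted, and the disc at (262,181) against a predicted (263,180). The pink look-alike is well clear. Descending.

```bash

python3 -m jog '[{"translation":[-0.004,0.04,0.15],"twist":[0,0,0.011]},{"translation":[0,0,0.22],"twist":[0,0,0]},{"translation":[0,0,0.2],"twist":[0,0,0]},{"translation":[0,0,0.06],"twist":[0,0,0]},{"translation":[0,0,0],"twist":[0,0,0]},{"translation":[0,0,0],"twist":[0,0,0]}]'
python3 -c "
from h import *
go([474.6,-352.1,9],np.radians(-15.65))"
```

```text
t: 10.55
tool_pos: [480.9, -348.5, 51.2]
eef_rot: [0.991, -0.131, 0.005, 0.002]
wrist_force: [0.4, -0.6, 0.5]
opening: 0.403
mm [-5.6  5.1 42.2] norm [-0.028   0.0253  0.2108] twist [ 0.0009 -0.0053  0.0048] stage [-443.3  218.6   51.2]
```

```bash

python3 -m jog '[{"translation":[-0.025,0.025,0.03],"twist":[0.001,-0.005,0.0045]},{"translation":[0,0,0],"twist":[0,0,0]},{"translation":[0,0,0],"twist":[0,0,0]}]'
python3 -c "
from h import *
go([474.6,-352.1,9],np.radians(-15.65))"
```

```text
t: 10.92
tool_pos: [475.6, -353.4, 47.5]
eef_rot: [0.991, -0.136, 0.002, 0.001]
wrist_force: [-0.2, -0.4, -0.5]
opening: 0.4
mm [-1.5 -1.1 38.5] norm [-0.0073 -0.0053  0.1925] twist [ 0.0008 -0.0018 -0.0002] stage [-446.6  225.1   47.5]
```

```bash

python3 -m jog '[{"translation":[-0.007,-0.005,0.06],"twist":[0.001,-0.002,0]},{"translation":[0,0,0.06],"twist":[0,0,0]},{"translation":[0,0,0.04],"twist":[0,0,0]},{"translation":[0,0,0],"twist":[0,0,0]},{"translation":[0,0,0],"twist":[0,0,0]}]'
python3 -c "
from h import *
go([474.6,-352.1,9],np.radians(-15.65))"
```

```text
t: 11.55
tool_pos: [474.1, -351.6, 12.4]
eef_rot: [0.991, -0.136, -0.001, -0.001]
wrist_force: [-0.4, -0.4, -0.1]
opening: 0.4
mm [0.6 0.4 3.4] norm [0.003  0.002  0.0172] twist [-0.0006  0.0009 -0.0001] stage [-444.4  226.    12.4]
```

```bash

python3 -m jog '[{"translation":[0.002,0.002,0.014],"twist":[-0.0005,0.001,0]},{"translation":[0,0,0],"twist":[0,0,0]}]'
python3 -m jog '[{"translation":[0,0,0],"twist":[0,0,0]},{"translation":[0,0,0],"twist":[0,0,0]},{"translation":[0,0,0],"twist":[0,0,0]},{"translation":[0,0,0],"twist":[0,0,0]}]' -1 50
python3 -c "
from h import *
go([474.6,-352.1,9],np.radians(-15.65))"
```

```text
t: 11.8
tool_pos: [474.7, -352.3, 9.9]
eef_rot: [0.991, -0.136, 0.0, 0.0]
wrist_force: [-0.6, -0.7, -0.1]
opening: 0.402
t: 12.3
tool_pos: [474.9, -352.5, 10.3]
eef_rot: [0.991, -0.136, 0.001, 0.0]
wrist_force: [-0.2, -0.3, -0.3]
opening: 0.175
mm [-0.4 -0.3  1.3] norm [-0.0019 -0.0015  0.0065] twist [ 0.0002 -0.0009 -0.0002] stage [-445.5  225.5   10.3]
```

```bash

python3 -m jog '[{"translation":[0,0,-0.08],"twist":[0,0,0]},{"translation":[0,0,-0.12],"twist":[0,0,0]},{"translation":[0,0,-0.12],"twist":[0,0,-0.05]},{"translation":[0,0,-0.05],"twist":[0,0,-0.08]},{"translation":[0,0,0],"twist":[0,0,-0.08]},{"translation":[0,0,0],"twist":[0,0,-0.06]},{"translation":[0,0,0],"twist":[0,0,0]},{"translation":[0,0,0],"twist":[0,0,0]}]'
python3 -c "
from h import *
go(stage(-198,0,70),TH-np.pi/2)"
```

```text
t: 13.3
tool_pos: [475.5, -352.8, 93.8]
eef_rot: [0.99, 0.14, 0.002, 0.002]
wrist_force: [0.1, 0.4, -1.6]
opening: 0.175
mm [ 227.1 -246.1   23.2] norm [ 1.1354 -1.2305  0.1161] twist [ 0.0024 -0.0014  0.0043] stage [-445.9  225.    93.8]
```

```bash

python3 -m jog '[{"translation":[0.1,-0.11,0],"twist":[0,0,0]},{"translation":[0.17,-0.185,0],"twist":[0,0,0]},{"translation":[0.17,-0.185,0],"twist":[0,0,0]},{"translation":[0.17,-0.185,0],"twist":[0,0,0]},{"translation":[0.17,-0.185,0],"twist":[0,0,0]},{"translation":[0.17,-0.185,0],"twist":[0,0,0]},{"translation":[0.08,-0.09,0],"twist":[0,0,0]},{"translation":[0,0,0],"twist":[0,0,0]},{"translation":[0,0,0],"twist":[0,0,0]}]'
python3 -c "
from h import *
go(stage(-198,0,70),TH-np.pi/2)"
```

```text
t: 14.42
tool_pos: [616.7, -74.3, 94.2]
eef_rot: [0.992, 0.128, 0.001, 0.003]
wrist_force: [-0.2, -0.3, -2.2]
opening: 0.174
mm [ 13.9 -18.   24.1] norm [ 0.0695 -0.0898  0.1206] twist [ 0.0033 -0.0009 -0.0074] stage [-215.6   14.2   94.2]
```

```bash

python3 -m jog '[{"translation":[0.035,-0.045,0.05],"twist":[0.003,-0.001,-0.007]},{"translation":[0.034,-0.044,0.05],"twist":[0,0,0]},{"translation":[0,0,0],"twist":[0,0,0]},{"translation":[0,0,0],"twist":[0,0,0]}]'
python3 -c "
from h import *
go(stage(-198,0,45),TH-np.pi/2)"
```

```text
t: 14.92
tool_pos: [625.0, -55.3, 72.0]
eef_rot: [0.991, 0.133, -0.001, 0.0]
wrist_force: [0.0, 1.3, -1.8]
opening: 0.176
mm [ 1.2 -1.6 27. ] norm [ 0.0059 -0.0078  0.1348] twist [ 0.0004  0.001  -0.0023] stage [-199.5    1.1   72. ]
```

```bash

python3 -m jog '[{"translation":[0.006,-0.008,0.05],"twist":[0,0.001,-0.002]},{"translation":[0,0,0.05],"twist":[0,0,0]},{"translation":[0,0,0.02],"twist":[0,0,0]},{"translation":[0,0,0],"twist":[0,0,0]},{"translation":[0,0,0],"twist":[0,0,0]}]'
python3 -c "
from h import *
go(stage(-198,0,45),TH-np.pi/2)
s=snap('wrist');cv2.imwrite('pics/w4.png',cv2.resize(s['pixels'][100:260,60:360],None,fx=2.6,fy=2.6,interpolation=cv2.INTER_CUBIC)[:,:,::-1])
f=lambda p:np.round((np.array(proj(s,stage(*p)))-[60,100])*2.6)
for p in [(-50,25,41),(-50,-25,41),(-190,60,25),(-190,-60,25),(135,60,25),(135,-60,25),(-30,26.5,30),(-30,-26.5,30),(90,26.5,30),(90,-26.5,30),(-57,37.5,30),(-57,-37.5,30)]: print(p,f(p))
"
```

```text
t: 15.55
tool_pos: [625.6, -54.3, 46.2]
eef_rot: [0.991, 0.135, -0.0, 0.001]
wrist_force: [-0.2, -0.4, -2.0]
opening: 0.175
mm [ 0.3 -0.7  1.2] norm [ 0.0015 -0.0033  0.006 ] twist [ 0.0005  0.0001 -0.0007] stage [-198.7    0.3   46.2]
(-50, 25, 41) [102. 447.]
(-50, -25, 41) [ 58. 262.]
(-190, 60, 25) [642. 567.]
(-190, -60, 25) [632.  73.]
(135, 60, 25) [-153.  453.]
(135, -60, 25) [-225.  158.]
(-30, 26.5, 30) [ 75. 427.]
(-30, -26.5, 30) [ 33. 244.]
(90, 26.5, 30) [-136.  391.]
(90, -26.5, 30) [-172.  248.]
(-57, 37.5, 30) [155. 471.]
(-57, -37.5, 30) [ 97. 200.]
```

View pics/w4.png

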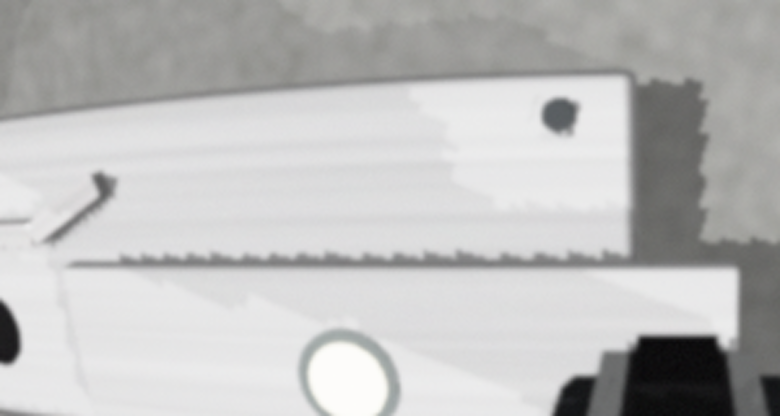

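The slab corner shows at (630,72) against a predicted (632,73). The nose corner is at (70,265), flare tip about (100,185), and the carrier's edge is parallel to the slab, so it's aligned within about 1 mm. Lowering to the bed.

```bash

python3 -m jog '[{"translation":[0.001,0,0.02],"twist":[0.0005,0,-0.0007]},{"translation":[0,0,0.015],"twist":[0,0,0]},{"translation":[0,0,0.01],"twist":[0,0,0]},{"translation":[0,0,0],"twist":[0,0,0]},{"translation":[0,0,0],"twist":[0,0,0]}]'
python3 -c "
from h import *
go(stage(-198,0,35.3),TH-np.pi/2)"
```

```text
t: 16.23
tool_pos: [626.1, -54.2, 37.0]
eef_rot: [0.991, 0.135, 0.0, 0.0]
wrist_force: [-0.3, 0.9, -1.6]
opening: 0.173
mm [-0.1 -0.8  1.7] norm [-0.0007 -0.0038  0.0086] twist [ 0.0001 -0.0002  0.    ] stage [-1.988e+02 -1.000e-01  3.700e+01]
```

```bash

python3 -m jog '[{"translation":[0,0,0.006],"twist":[0,0,0]},{"translation":[0,0,0.004],"twist":[0,0,0]},{"translation":[0,0,0],"twist":[0,0,0]}]'
python3 -m jog '[{"translation":[0,0,0],"twist":[0,0,0]},{"translation":[0,0,0],"twist":[0,0,0]}]' -0.4
python3 -m jog '[{"translation":[0,0,0],"twist":[0,0,0]},{"translation":[0,0,0],"twist":[0,0,0]},{"translation":[0,0,0],"twist":[0,0,0]}]' -1 40
python3 -c "
from h import *
go(stage(-198,0,35.3),TH-np.pi/2)"
```

```text
t: 16.6
tool_pos: [626.2, -54.3, 35.3]
eef_rot: [0.991, 0.135, 0.0, 0.0]
wrist_force: [0.5, 0.4, -1.9]
opening: 0.175
t: 16.85
tool_pos: [626.5, -54.1, 35.6]
eef_rot: [0.991, 0.135, 0.001, 0.0]
wrist_force: [0.3, -0.2, 0.1]
opening: 0.299
t: 17.23
tool_pos: [626.6, -54.2, 35.8]
eef_rot: [0.991, 0.135, 0.001, 0.0]
wrist_force: [-0.4, -0.7, -0.3]
opening: 0.179
mm [-0.7 -0.9  0.5] norm [-0.0036 -0.0044  0.0024] twist [ 0.0004 -0.0008  0.    ] stage [-198.9   -0.7   35.8]
```

```bash

python3 -m jog '[{"translation":[-0.003,-0.03,0.001],"twist":[0,0,0]},{"translation":[0,-0.04,0.001],"twist":[0,0,0]},{"translation":[0,-0.04,0.001],"twist":[0,0,0]},{"translation":[0,-0.03,0],"twist":[0,0,0]},{"translation":[0,0,0],"twist":[0,0,0]}]'
python3 -c "
from h import *
go(stage(-140,0,35.5),TH-np.pi/2)"
```

```text
t: 17.85
tool_pos: [618.5, -25.2, 35.8]
eef_rot: [0.991, 0.136, 0.002, 0.0]
wrist_force: [0.9, 0.9, 1.8]
opening: 0.18
mm [ -0.6 -28.8   0.2] norm [-0.003  -0.1439  0.0011] twist [ 0.0007 -0.0015  0.0002] stage [-168.8   -0.6   35.8]
```

```bash

python3 -m jog '[{"translation":[-0.003,-0.04,0],"twist":[0.0007,-0.0015,0]},{"translation":[0,-0.04,0],"twist":[0,0,0]},{"translation":[0,-0.04,0],"twist":[0,0,0]},{"translation":[0,-0.04,0],"twist":[0,0,0]},{"translation":[0,0,0],"twist":[0,0,0]},{"translation":[0,0,0],"twist":[0,0,0]}]'
python3 -c "
from h import *
go(stage(-110,0,35.5),TH-np.pi/2)"
```

```text
t: 18.6
tool_pos: [608.6, 8.0, 35.8]
eef_rot: [0.991, 0.136, -0.0, -0.0]
wrist_force: [0.6, -2.0, 2.0]
opening: 0.177
mm [ -0.  -24.2   0.3] norm [-0.0002 -0.1208  0.0013] twist [-0.0001  0.0001  0.0004] stage [-1.342e+02 -1.000e-01  3.580e+01]
```

```bash

python3 -m jog '[{"translation":[0,-0.03,-0.001],"twist":[0,0,0]},{"translation":[0,-0.03,0],"twist":[0,0,0]},{"translation":[0,-0.03,0],"twist":[0,0,0]},{"translation":[0,-0.02,0],"twist":[0,0,0]},{"translation":[0,0,0],"twist":[0,0,0]},{"translation":[0,0,0],"twist":[0,0,0]}]'
python3 -c "
from h import *
go(stage(-100,0,35.5),TH-np.pi/2)
s=snap('wrist');save(s,'w5.png')
for x in (42,104): print(x,np.round(proj(s,stage(x,0,40))), np.round(proj(s,stage(x,-22,40))),np.round(proj(s,stage(x-62,-25,31))))
"
```

```text
t: 19.35
tool_pos: [602.3, 30.1, 35.8]
eef_rot: [0.991, 0.135, -0.0, 0.0]
wrist_force: [-0.2, -1.5, 0.6]
opening: 0.178
mm [  0.2 -11.1   0.3] norm [ 0.0008 -0.0555  0.0014] twist [-0.      0.0002  0.0001] stage [-111.1    0.2   35.8]
42 [ 77. 243.] [ 70. 209.] [154. 201.]
104 [ 25. 237.] [ 18. 208.] [ 78. 201.]
```

View pics/w5.png

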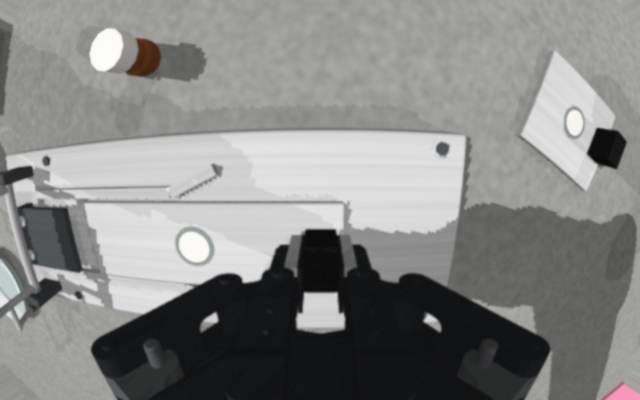

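The nose edge is at col ~85, just short of the roof's front edge (col ~75, stage x≈42), and the carrier runs parallel between the rails. Now feeling for the stop with millimetre rows.

```bash

python3 -m jog '[{"translation":[0,-0.015,0],"twist":[0,0,0]},{"translation":[0,-0.015,0],"twist":[0,0,0]},{"translation":[0,-0.015,0],"twist":[0,0,0]},{"translation":[0,0,0],"twist":[0,0,0]},{"translation":[0,-0.005,0],"twist":[0,0,0]}]'
for i in 1 2; do python3 -c "
from h import *
go(stage(-96,0,35.5),TH-np.pi/2)"
python3 -m jog '[{"translation":[0,-0.005,0],"twist":[0,0,0]},{"translation":[0,-0.005,0],"twist":[0,0,0]},{"translation":[0,-0.005,0],"twist":[0,0,0]}]'; done
```

```text
t: 20.02
tool_pos: [599.5, 39.8, 35.8]
eef_rot: [0.991, 0.135, -0.0, 0.0]
wrist_force: [0.1, -1.1, 1.5]
opening: 0.18
mm [ 0.2 -5.   0.3] norm [ 0.0009 -0.0252  0.0014] twist [ 0.0001  0.0002 -0.0003] stage [-101.     0.2   35.8]
t: 20.4
tool_pos: [598.8, 42.5, 35.8]
eef_rot: [0.991, 0.135, -0.0, 0.0]
wrist_force: [0.4, -1.7, 1.5]
opening: 0.176
mm [ 0.2 -2.2  0.3] norm [ 0.0009 -0.0111  0.0014] twist [ 0.0003  0.0002 -0.0006] stage [-98.2   0.2  35.8]
t: 20.78
tool_pos: [597.9, 45.6, 35.8]
eef_rot: [0.991, 0.135, -0.0, 0.0]
wrist_force: [0.9, -2.2, 2.1]
opening: 0.18
```

```bash

for i in 1 2 3; do 
python3 -m jog '[{"translation":[0,-0.005,0],"twist":[0,0,0.0003]},{"translation":[0,-0.005,0],"twist":[0,0,0]},{"translation":[0,-0.005,0],"twist":[0,0,0]}]' | egrep 'pos|force'; done; python3 -c "
from h import *
go(stage(-66,0,35.5),TH-np.pi/2)"
```

```text
tool_pos: [597.1, 48.7, 35.8]
wrist_force: [0.4, -2.2, 1.5]
tool_pos: [596.2, 51.8, 35.8]
wrist_force: [0.4, -1.3, 1.7]
tool_pos: [595.3, 54.9, 35.8]
wrist_force: [0.1, -1.6, 0.6]
mm [  0.1 -19.4   0.3] norm [ 0.0006 -0.0971  0.0013] twist [ 0.0003  0.0002 -0.0015] stage [-85.4   0.2  35.8]
```

```bash

for i in 1 2 3 ; do 
python3 -m jog '[{"translation":[0,-0.005,0],"twist":[0,0,-0.0005]},{"translation":[0,-0.005,0],"twist":[0,0,0]},{"translation":[0,-0.005,0],"twist":[0,0,0]}]' | egrep 'pos|force'; done; python3 -c "
from h import *
go(stage(-66,0,35.5),TH-np.pi/2)"
```

```text
tool_pos: [594.5, 57.9, 35.8]
wrist_force: [-0.1, -0.8, 1.2]
tool_pos: [593.9, 60.0, 35.8]
wrist_force: [2.3, -7.0, -0.6]
tool_pos: [593.9, 59.9, 35.8]
wrist_force: [2.1, -4.3, 0.7]
mm [  0.1 -14.2   0.3] norm [ 0.0007 -0.0708  0.0013] twist [ 0.0025  0.0002 -0.0016] stage [-80.1   0.2  35.8]
```

```bash

python3 -m jog '[{"translation":[0,-0.006,0],"twist":[0,0,0]},{"translation":[0,-0.006,0],"twist":[0,0,0]},{"translation":[0,-0.006,0],"twist":[0,0,0]}]' | egrep 'pos|force'
python3 -m jog '[{"translation":[0,-0.006,0],"twist":[0,0,0]},{"translation":[0,-0.006,0],"twist":[0,0,0]}]' | egrep 'pos|force'; python3 -c "
from h import *
go(stage(-66,0,35.5),TH-np.pi/2)"
```

```text
tool_pos: [593.8, 59.9, 36.0]
wrist_force: [1.5, -5.5, 2.8]
tool_pos: [593.7, 59.9, 36.2]
wrist_force: [0.0, -6.0, 3.1]
mm [  0.3 -14.2   0.6] norm [ 0.0016 -0.0708  0.0029] twist [ 0.0058  0.0003 -0.0038] stage [-80.1   0.4  36.2]
```

The stop is felt: the tool stands still at stage x=-80.1 under a steady ~6 N, which puts the nose about 26 mm inside the roof. Releasing and rising.

```bash

python3 -m jog '[{"translation":[0,0,0],"twist":[0,0,0]},{"translation":[0,0,0],"twist":[0,0,0]},{"translation":[0,0,0],"twist":[0,0,0]}]' -0.4
python3 -m jog '[{"translation":[0,0,-0.02],"twist":[0,0,0]},{"translation":[0,0,-0.1],"twist":[0,0,0]},{"translation":[0,0,-0.2],"twist":[0,0,0]},{"translation":[0,0,-0.25],"twist":[0,0,0]},{"translation":[0,0,-0.2],"twist":[0,0,0]},{"translation":[0,0,-0.05],"twist":[0,0,0]},{"translation":[0,0,0],"twist":[0,0,0]},{"translation":[0,0,0],"twist":[0,0,0]}]' 
python3 -c "
from h import *
go(stage(80,0,205),TH-np.pi/2)
s=snap('wrist');save(s,'w6.png')
q=1.6
f=lambda p:np.round(proj(s,stage(*p)))
print('bar',f((105-(105*np.cos(q)-20*np.sin(q)),0,45+105*np.sin(q)+20*np.cos(q))))
for p in [(-12,0,31),(68-160,-25,31),(68-160,25,31),(0,-25,31),(-80,0,55)]: print(p,f(p))"
```

```text
t: 24.02
tool_pos: [592.8, 61.5, 35.8]
eef_rot: [0.991, 0.132, -0.0, 0.005]
wrist_force: [-0.1, -0.2, -0.3]
opening: 0.299
t: 25.02
tool_pos: [592.0, 64.8, 211.0]
eef_rot: [0.991, 0.133, 0.001, 0.004]
wrist_force: [-0.0, 0.8, -0.3]
opening: 0.3
mm [ 1.00e-01 -1.55e+02  4.60e+00] norm [ 5.000e-04 -7.751e-01  2.280e-02] twist [ 0.0046 -0.0007 -0.0019] stage [-75.    0.7 211. ]
bar [ 84. 211.]
(-12, 0, 31) [260. 178.]
(-92, -25, 31) [335. 154.]
(-92, 25, 31) [334. 200.]
(0, -25, 31) [248. 155.]
(-80, 0, 55) [324. 182.]
```

View pics/w6.png

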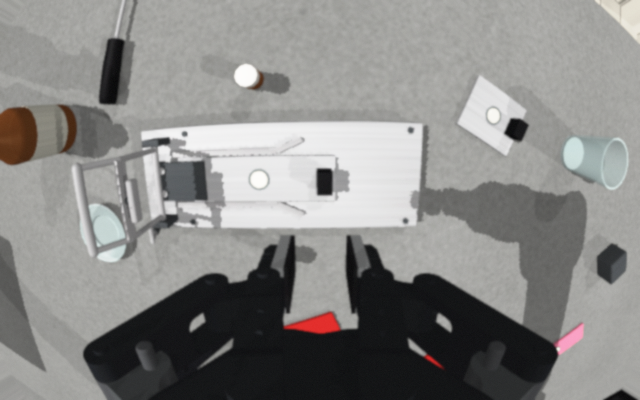

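The carrier stays put: disc at (259,180) against a predicted (260,178). The bar at (85,210) matches q=1.6. Going over the bar.

```bash

python3 -m jog '[{"translation":[0,-0.13,0],"twist":[0.0046,-0.0007,-0.002]},{"translation":[0,-0.22,0],"twist":[0,0,0]},{"translation":[0,-0.24,0],"twist":[0,0,0]},{"translation":[0,-0.22,0],"twist":[0,0,0]},{"translation":[0,-0.1,0],"twist":[0,0,0]},{"translation":[0,0,0],"twist":[0,0,0]},{"translation":[0,0,0],"twist":[0,0,0]}]' -0.3
python3 -c "
from h import *
go(stage(127.5,0,133),TH-np.pi/2)"
```

```text
t: 25.95
tool_pos: [535.5, 250.6, 204.8]
eef_rot: [0.99, 0.138, -0.006, -0.002]
wrist_force: [-0.1, -0.1, -0.4]
opening: 0.349
mm [ 6.2 -7.9 71.8] norm [ 0.0309 -0.0393  0.3591] twist [-0.0026  0.0056  0.0026] stage [119.2   5.3 204.8]
```

```bash

python3 -m jog '[{"translation":[0.03,-0.039,0.05],"twist":[-0.0026,0.0056,0.0026]},{"translation":[0,0,0.05],"twist":[0,0,0]},{"translation":[0,0,0],"twist":[0,0,0]},{"translation":[0,0,0],"twist":[0,0,0]}]'
python3 -c "
from h import *
go(stage(127.5,0,133),TH-np.pi/2)
s=snap('wrist')
t,r=tool(); print(s['R'].round(2).tolist())
d=s['range_z']; print(np.round(proj(s,stage(128,0,149))),[d[v,u] for v in (170,190,200,210,220) for u in (310,)])
save(s,'w7.png')"
```

```text
t: 26.45
tool_pos: [540.1, 257.5, 182.3]
eef_rot: [0.991, 0.133, -0.0, 0.001]
wrist_force: [1.0, 0.4, 0.5]
opening: 0.35
mm [-1.  -2.9 49.3] norm [-0.0049 -0.0147  0.2465] twist [ 0.0007  0.0004 -0.0022] stage [124.6  -1.  182.3]
[[0.26, 0.93, 0.26], [-0.96, 0.25, 0.07], [0.0, -0.27, 0.96]]
[314. 229.] [np.float32(173.1209), np.float32(176.51538), np.float32(177.8123), np.float32(179.17809), np.float32(182.07048)]
```

View pics/w7.png

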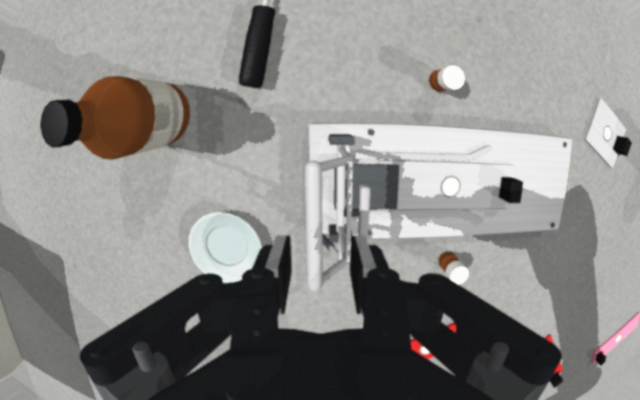

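The bar is at col ~313, between the fingers (cols 290 and 352) and matching the predicted 314. Shifting 3 mm, then descending.

```bash

python3 -m jog '[{"translation":[-0.005,-0.014,0.08],"twist":[0,0,-0.002]},{"translation":[0,0,0.1],"twist":[0,0,0]},{"translation":[0,0,0.05],"twist":[0,0,0]},{"translation":[0,0,0],"twist":[0,0,0]},{"translation":[0,0,0],"twist":[0,0,0]}]'
python3 -c "
from h import *
go(stage(127.5,0,133),TH-np.pi/2)"
```

```text
t: 27.12
tool_pos: [538.0, 259.5, 132.4]
eef_rot: [0.991, 0.135, -0.001, 0.001]
wrist_force: [0.2, 0.7, 0.4]
opening: 0.35
mm [ 0.5 -0.4 -0.6] norm [ 0.0024 -0.0018 -0.0029] twist [ 0.0008  0.0009 -0.0003] stage [127.1   0.5 132.4]
```

```bash

python3 -m jog '[{"translation":[0,0,0],"twist":[0,0,0]},{"translation":[0,0,0],"twist":[0,0,0]},{"translation":[0,0,0],"twist":[0,0,0]},{"translation":[0,0,0],"twist":[0,0,0]}]' -1 25
python3 -m jog '[{"translation":[0,0.053,-0.013],"twist":[0,0,0]},{"translation":[0,0.053,-0.008],"twist":[0,0,0]},{"translation":[0,0.053,-0.002],"twist":[0,0,0]},{"translation":[0,0,0],"twist":[0,0,0]}]'
python3 -c "
from h import *
go(stage(96.2,0,133),TH-np.pi/2)"
```

```text
t: 27.62
tool_pos: [538.1, 260.4, 132.9]
eef_rot: [0.991, 0.135, -0.0, 0.0]
wrist_force: [-0.0, 1.3, -2.1]
opening: 0.105
t: 28.12
tool_pos: [546.9, 228.2, 136.2]
eef_rot: [0.991, 0.135, -0.001, -0.0]
wrist_force: [1.6, 2.7, -6.1]
opening: 0.105
mm [ 0.3 -1.6  3.2] norm [ 0.0015 -0.0081  0.0161] twist [-0.0004  0.0006 -0.    ] stage [ 94.6   0.3 136.2]
```

```bash

python3 -m jog '[{"translation":[0,0.052,0.013],"twist":[0,0,0]},{"translation":[0,0.051,0.012],"twist":[0,0,0]},{"translation":[0,0.05,0.017],"twist":[0,0,0]},{"translation":[0,0,0],"twist":[0,0,0]}]'
python3 -c "
from h import *
go(stage(65,0,144.2-16.5),TH-np.pi/2)"
```

```text
t: 28.62
tool_pos: [555.4, 198.1, 128.7]
eef_rot: [0.991, 0.136, -0.0, -0.001]
wrist_force: [1.6, 2.6, -3.3]
opening: 0.105
mm [ 0.2 -1.7  1. ] norm [ 0.001  -0.0087  0.0051] twist [-0.0008  0.0001  0.0003] stage [ 63.3   0.2 128.7]
```

```bash

python3 -m jog '[{"translation":[0,0.042,0.028],"twist":[0,0,0]},{"translation":[0,0.044,0.027],"twist":[0,0,0]},{"translation":[0,0.042,0.031],"twist":[0,0,0]},{"translation":[0,0,0],"twist":[0,0,0]}]'
python3 -c "
from h import *
go(stage(37.6,0,127.9-16.5),TH-np.pi/2)"
```

```text
t: 29.12
tool_pos: [562.9, 171.6, 111.4]
eef_rot: [0.991, 0.136, 0.0, -0.0]
wrist_force: [0.7, 0.9, -1.4]
opening: 0.102
mm [ 0.1 -1.9 -0. ] norm [ 0.0004 -0.0093 -0.    ] twist [-0.0001 -0.      0.0003] stage [3.570e+01 1.000e-01 1.114e+02]
```

```bash

python3 -m jog '[{"translation":[0,0.034,0.035],"twist":[0,0,0]},{"translation":[0,0.034,0.039],"twist":[0,0,0]},{"translation":[0,0.03,0.042],"twist":[0,0,0]},{"translation":[0,0,0],"twist":[0,0,0]}]'
python3 -c "
from h import *
go(stage(16.1,0,104.3-16.5),TH-np.pi/2)"
```

```text
t: 29.62
tool_pos: [568.7, 151.1, 86.3]
eef_rot: [0.991, 0.136, 0.0, 0.0]
wrist_force: [1.6, 0.8, -2.0]
opening: 0.102
mm [ 0.  -1.6 -1.5] norm [ 0.0001 -0.0082 -0.0073] twist [ 0.0002 -0.      0.0002] stage [14.5  0.  86.3]
```

```bash

python3 -m jog '[{"translation":[0,0.025,0.04],"twist":[0,0,0]},{"translation":[0,0.02,0.04],"twist":[0,0,0]},{"translation":[0,0.015,0.038],"twist":[0,0,0]},{"translation":[0,0,0],"twist":[0,0,0]},{"translation":[0,0,0],"twist":[0,0,0]}]'
python3 -c "
from h import *
go(stage(2.5,0,75.4-16.5),TH-np.pi/2)"
```

```text
t: 30.25
tool_pos: [571.9, 139.9, 60.9]
eef_rot: [0.991, 0.136, 0.0, -0.0]
wrist_force: [-0.1, 2.0, -3.6]
opening: 0.1
mm [-0.1  0.2  2. ] norm [-0.0003  0.0012  0.0098] twist [-0.0004 -0.0001  0.0007] stage [ 2.7 -0.1 60.9]
```

```bash

python3 -m jog '[{"translation":[0,0.003,0.018],"twist":[0,0,0]},{"translation":[0,0.003,0.014],"twist":[0,0,0]},{"translation":[0,0,0.006],"twist":[0,0,0]},{"translation":[0,0,0],"twist":[0,0,0]},{"translation":[0,0,0],"twist":[0,0,0]}]'
python3 -c "
from h import *
go(stage(0.8,0,69-16.5),TH-np.pi/2)"
```

```text
t: 30.88
tool_pos: [572.4, 138.2, 53.9]
eef_rot: [0.991, 0.136, 0.0, 0.0]
wrist_force: [-0.8, 0.4, 1.4]
opening: 0.101
mm [-0.1  0.2  1.4] norm [-0.0006  0.0011  0.0068] twist [ 0.0003 -0.0002  0.0006] stage [ 1.  -0.1 53.9]
```

The wrist force turned from -3.6 to +1.4 N, so the foot has touched. A touch lower, then I let go.

```bash

python3 -m jog '[{"translation":[0,0,0.004],"twist":[0,0,0]},{"translation":[0,0,0],"twist":[0,0,0]}]'
python3 -m jog '[{"translation":[0,0,0],"twist":[0,0,0]},{"translation":[0,0,0],"twist":[0,0,0]},{"translation":[0,0,0],"twist":[0,0,0]}]' -0.4
python3 -m jog '[{"translation":[0,0,-0.03],"twist":[0,0,0]},{"translation":[0,0,-0.1],"twist":[0,0,0]},{"translation":[0,0,-0.2],"twist":[0,0,0]},{"translation":[0,0,-0.25],"twist":[0,0,0]},{"translation":[0,0.1,-0.2],"twist":[0,0,0]},{"translation":[0,0.2,0],"twist":[0,0,0]},{"translation":[0,0.2,0],"twist":[0,0,0]},{"translation":[0,0,0],"twist":[0,0,0]},{"translation":[0,0,0],"twist":[0,0,0]}]'
python3 -c "
from h import *
s=snap('wrist');cv2.imwrite('pics/w8.png',cv2.resize(s['pixels'][110:260,120:520],None,fx=2,fy=2)[:,:,::-1])
f=lambda p:np.round((np.array(proj(s,stage(*p)))-[120,110])*2)
print(instage(tool()[0]),'bar',f((0,0,67)),'disc',f((-12,0,31)),f((-92,25,31)),f((-92,-25,31)))
"
```

```text
t: 31.12
tool_pos: [572.5, 138.1, 53.2]
eef_rot: [0.991, 0.136, 0.0, 0.0]
wrist_force: [-2.0, -0.2, 1.9]
opening: 0.102
t: 31.5
tool_pos: [572.7, 137.8, 53.0]
eef_rot: [0.991, 0.136, 0.0, 0.0]
wrist_force: [1.4, 0.1, -0.5]
opening: 0.301
t: 32.62
tool_pos: [600.9, 41.8, 226.6]
eef_rot: [0.99, 0.138, 0.005, 0.0]
wrist_force: [0.2, 0.7, 1.0]
opening: 0.298
[-99.85914288  -1.71186926 226.5025301 ] bar [207. 151.] disc [246. 137.] [386. 179.] [386.  92.]
```

View pics/w8.png

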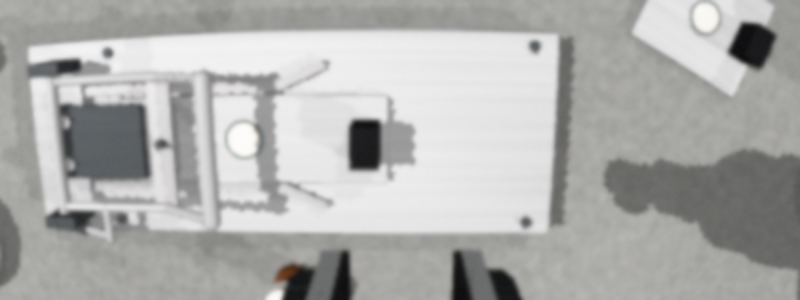

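The clip is down, with its bar at crop col 205 (predicted 207). The disc is at (243,139), but the rear edge at 389 reads 3 px back, so I'll check whether the carrier crept, against the post-push picture.

```bash
python3 - <<'E'
from h import *
s=snap('wrist'); t,r=tool()
off=r.inv().apply(s['o']-t); Rc=r.inv().as_matrix()@s['R']
def meas(img,o,Rm,tag):
    c=dict(s); c['o']=o; c['R']=Rm; g=cv2.cvtColor(img,cv2.COLOR_BGR2GRAY)
    def cen(p,mask,w):
        u,v=map(int,np.round(proj(c,p))); m=mask[v-w:v+w+1,u-w:u+w+1].astype(np.uint8)
        n,l,st,ce=cv2.connectedComponentsWithStats(m); k=1+np.argmax(st[1:,4]); return ce[k]+[u-w,v-w],st[k]
    hsv=cv2.cvtColor(img,cv2.COLOR_BGR2HSV)
    for nm,p,mask,w in [('disc',stage(-12,0,31),(g>235),9),('blk',stage(-80,0,55),g<50,14),('holeA',stage(-178,-50,25),g<110,7),('holeB',stage(-178,50,25),g<110,7)]:
        try: q,st=cen(p,mask,w); print(tag,nm,q.round(1),instage(onz(c,*q,p[2])).round(1),st[2:])
        except Exception as e: print(tag,nm,e)
meas(s['pixels'][:,:,::-1].copy(),s['o'],s['R'],'now')
t6=np.array([592.0,64.8,211.0]); r6=R.from_quat([.991,.133,.001,.004])
meas(cv2.imread('pics/w6.png'),t6+r6.apply(off),r6.as_matrix()@Rc,'w6')
print(arm.read_state()['t'])
E
```

```text
now disc [240.5 179.4] [-9.6  1.2 31. ] [ 14  16 167]
now blk [301.5 181.9] [-81.   -0.9  55. ] [ 13  23 275]
now holeA [386.5 132.5] [-175.  -52.   25.] [ 4  4 12]
now holeB [382.  220.7] [-174.8   52.4   25. ] [3 3 7]
w6 disc [258.6 179.3] [-10.4   1.4  31. ] [ 16  16 204]
w6 blk [324.1 181.4] [-80.6  -0.8  55. ] [ 14  24 314]
w6 holeA [410.5 129.6] [-175.6  -51.8   25. ] [ 4  4 11]
w6 holeB [405.  220.5] [-175.2   52.6   25. ] [3 4 8]
32.725
```

Relative to the slab's screw holes, the disc moved +0.3 mm and the block -0.9 mm, so no clear creep. I have 39 s left, so I'll feel once more from behind the block with the same bounded millimetre rows to be sure it's still home.

```bash

python3 -c "
from h import *
go(stage(-80,0,80),TH-np.pi/2)"
python3 -m jog '[{"translation":[0,-0.095,0.2],"twist":[0,0,0]},{"translation":[0,0,0.25],"twist":[0,0,0]},{"translation":[0,0,0.2],"twist":[0,0,0]},{"translation":[0,0,0.05],"twist":[0,0,0]},{"translation":[0,0,0],"twist":[0,0,0]},{"translation":[0,0,0],"twist":[0,0,0]}]' -0.4
python3 -c "
from h import *
go(stage(-80.3,0,37),TH-np.pi/2)"
```

```text
mm [ -3.  -20.  146.1] norm [-0.0151 -0.0998  0.7303] twist [ 0.0013 -0.0051  0.0029] stage [-99.6  -1.7 226.1]
t: 33.48
tool_pos: [598.1, 66.5, 87.2]
eef_rot: [0.99, 0.142, 0.008, -0.0]
wrist_force: [-0.4, -0.9, -0.4]
opening: 0.299
mm [-6.5  5.2 50.2] norm [-0.0324  0.0259  0.2508] twist [ 0.0011 -0.008   0.0064] stage [-74.9  -5.6  87.2]
```

```bash

python3 -m jog '[{"translation":[-0.03,0.025,0],"twist":[0.001,-0.008,0.006]},{"translation":[0,0,0],"twist":[0,0,0]},{"translation":[0,0,0],"twist":[0,0,0]}]' | grep pos
python3 -c "
from h import *
go(stage(-80.3,0,37),TH-np.pi/2)"
```

```text
tool_pos: [595.1, 59.4, 90.1]
mm [-0.9 -0.8 53.1] norm [-0.0045 -0.0039  0.2654] twist [ 0.0007 -0.0015 -0.0005] stage [-81.   -0.8  90.1]
```

```bash

python3 -m jog '[{"translation":[-0.004,-0.004,0.1],"twist":[0.0007,-0.0015,0]},{"translation":[0,0,0.1],"twist":[0,0,0]},{"translation":[0,0,0.05],"twist":[0,0,0]},{"translation":[0,0,0],"twist":[0,0,0]},{"translation":[0,0,0],"twist":[0,0,0]}]' | egrep 'pos|force'
python3 -c "
from h import *
go(stage(-80.3,0,37),TH-np.pi/2)"
```

```text
tool_pos: [593.3, 60.0, 35.7]
wrist_force: [0.0, 0.9, 0.3]
mm [ 0.8  0.4 -1.3] norm [ 0.0038  0.0019 -0.0064] twist [-0.0004  0.001  -0.0003] stage [-79.9   0.8  35.7]
```

```bash

for i in 1 2 3; do python3 -m jog '[{"translation":[0,-0.005,0],"twist":[0,0,0]},{"translation":[0,-0.005,0],"twist":[0,0,0]},{"translation":[0,-0.005,0],"twist":[0,0,0]}]' | egrep 'pos|force|open'; python3 -c "
from h import *
print(instage(tool()[0]).round(1))"; done
```

```text
tool_pos: [593.3, 63.2, 37.0]
wrist_force: [-0.3, 1.0, 0.6]
opening: 0.297
[-76.9  -0.1  37. ]
tool_pos: [593.0, 64.5, 37.2]
wrist_force: [1.0, -3.6, -0.2]
opening: 0.304
[-75.5  -0.2  37.2]
tool_pos: [592.9, 64.5, 37.2]
wrist_force: [2.8, -5.9, -0.4]
opening: 0.301
[-75.5  -0.1  37.2]
```

The tool stalls at x=-75.5. Less the ~5 mm jaw clearance, that puts the block at about -80.3, against -80.1 when it was pushed home, so it is still home under ~6 N. Backing off to mid-gap, rising clear and checking once more.

```bash

python3 -m jog '[{"translation":[0,0.022,0],"twist":[0,0,0]},{"translation":[0,0,0],"twist":[0,0,0]},{"translation":[0,0,0],"twist":[0,0,0]}]' | egrep 'pos|force|open'; python3 -c "
from h import *
print(instage(tool()[0]).round(1))"
```

```text
tool_pos: [593.7, 61.8, 37.2]
wrist_force: [-0.5, -0.0, 0.5]
opening: 0.3
[-78.2  -0.1  37.2]
```

```bash

python3 -m jog '[{"translation":[0,0.008,-0.01],"twist":[0,0,0]},{"translation":[0,0,-0.08],"twist":[0,0,0]},{"translation":[0,0,-0.2],"twist":[0,0,0]},{"translation":[0,0,-0.25],"twist":[0,0,0]},{"translation":[0,0,-0.2],"twist":[0,0,0]},{"translation":[0,0,0],"twist":[0,0,0]},{"translation":[0,0,0],"twist":[0,0,0]},{"translation":[0,0,0],"twist":[0,0,0]}]' 0
python3 - <<'E'
from h import *
s=snap('scene');cv2.imwrite('pics/s9.png',cv2.resize(s['pixels'][110:290,250:490],None,fx=3,fy=3)[:,:,::-1])
print(np.round((np.array(proj(s,stage(0,0,67)))-[250,110])*3),np.round((np.array(proj(s,stage(-12,0,31)))-[250,110])*3))
E
```

```text
t: 36.98
tool_pos: [593.4, 62.3, 194.4]
eef_rot: [0.991, 0.135, 0.001, 0.001]
wrist_force: [-0.1, 0.8, -0.5]
opening: 0.503
[379. 284.] [365. 317.]
```

View pics/s9.png

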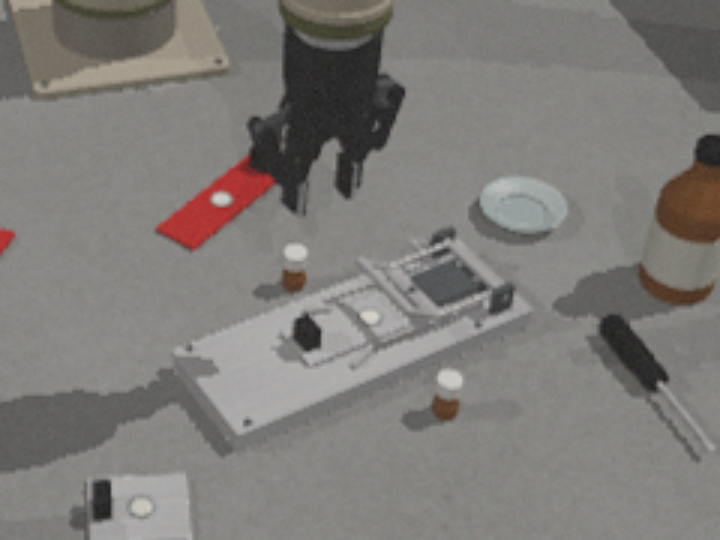

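The scene shows the carrier flat in the rails, disc at (370,317), with the clip down on it. The gripper is clear and the bystanders haven't moved. Handing in.

```bash
python3 -c "
from h import *
print(arm.finish_job(), arm.read_state()['t'])"
```

```text
the job is handed in; nothing more can be done
the job is handed in; nothing more can be done
```

The carrier is loaded and the clip is down on it. I handed the job in at about 37 s of the 72 s allowed; `finish_job` reports no verdict.

**What I did:**
1. **Clip up:** I gripped the bar, swung it up in an arc and let go. A picture showed the clip standing by itself at about 1.6 rad.
2. **Carrier in:** I picked up the silver long carrier, set it on the bed and slid it in with small rows until it stopped moving. The nose was then about 26 mm under the roof. The highest wrist force I read was about 7 N, and it held at about 6 N.
3. **Clip down:** I released the carrier, then lowered the clip by its bar at under about 1 rad/s and let go once the foot had touched. The wrist force turned from -3.6 to +1.4 N at that point.

**Last checks:**
- **Still home:** with the clip down I pushed once more from behind the block. It did not move under about 6 N, and the block was at stage x of about -80.3 mm, against -80.1 mm when first pushed home.
- **Final picture:** the carrier lies between the rails with the clip on it, the gripper is clear, and the bystanders in view look unmoved.
- **Slight disagreement:** after the clip was lowered, the disc read 0.3 mm farther in and the block 0.9 mm farther back than before. I took that as measuring noise, and the second push agreed.
- **Not measured:** I could not read the home pin, the clip angle or the force under the foot directly. They are inferred from touch and pictures.

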